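# Click the drill guide onto its rail and index the disc to the third stop

## Task

Fit the loose drill guide over the free end of the fixture's rail and slide it towards the wooden disc until it clicks home, its brass bush over the disc's rim. Then turn the dividing plate by its black grip bar clockwise (seen from above), feeling the clicks, to the third stop from where it stands without overrunning to the fourth, and finish while still gripping the bar there, as if for drilling. Leave the glue bottle, the chuck and the screwdriver where they are.

Things in the scene. Friction and masses are not known exactly. Their poses are not given: they have to be found in the camera images.
- fixture: Fixed grey base plate, 190 (x) x 400 (y) x 12 mm, origin under its centre. Its aluminium rail runs along its y axis from y = -5 to +165 mm (that end is free), 30 mm wide, top 40 mm above the bench, its shoulders sloping in to 21 mm over the top 10 mm as lead-in. A red end stop, 38 mm high, stands at y = -13.5 to -6.5 mm, the dividing head with the wooden disc at y = -105 mm
- rollers (a point): Midway between two brass spring rollers, one on either side of the rail at fixture y = +25 mm, each sticking out 3 mm. The leading edges of the sliding guide push them in (5 to 10 N along the rail); they roll along its skirts and spring out into its notches when it is home, drawing it in over the last 2 mm or so and holding it there
- guide_home (a point): Where the guide's origin lies when clicked home on the rail: (0, 25, 14) mm in the fixture frame; axes as the fixture, and the guide's axes are then the same. About 1.5 mm remain to the red end stop
- guide_entry (a point): Where the guide's origin lies when it sits on the free end of the rail, 100 mm short of home: (0, 125, 14) mm in the fixture frame, axes as the fixture. Here the guide can be lowered over the rail from above, then slid along -y
- guide: Loose drill guide, about 0.35 kg, origin under its centre, z up, standing. Blue saddle 52 (x) x 60 (y) x 38 mm, an upturned U: channel along y, 32 mm wide, 26 mm deep, its roof rests on the rail top. Orange grip block on top, 30 (x) x 40 (y) mm, 38 to 76 mm above the origin. Each skirt has an 11 mm notch at y = 0. An arm to y = -68 mm carries the bush
- guide_bush (a point): Lower mouth of the brass bush (16 mm diameter, 14 mm high) on the guide's arm: (0, -60, 27) mm in the guide frame. At home it stands 3 mm above the disc's rim, 70 mm from the disc's axis
- index_knob (a joint): Turn of plate, disc and grip bar together, rad: 0 at the start, growing clockwise seen from above, limits -0.2 and 2.3. Stops 20 deg (0.349 rad) apart: 0, 0.349, 0.698, 1.047 (the third), 1.396... Between them the detent resists with up to 0.12 N m, then past half way pulls on into the next stop and stays. At each stop a dot on the disc's rim faces the red pointer
- bar_grip (a point): The place to grip: middle of the black bar on the disc, on the turning axis, 69 mm above the bench. Bar 14 (x) x 42 (y) mm, top at 84 mm, on a round foot 44 mm across (38 to 45 mm) on the wooden disc (158 mm across, top at 38 mm) and steel plate (170 mm). x across the flat sides to grip, z up, white stripe on the +y half; turns with the plate
- glue: Bystander: white glue bottle, 38 mm diameter, 105 mm high, standing; origin under its centre
- chuck: Bystander: steel lathe chuck, 84 mm diameter, body 45 mm high (59 mm with its four jaws), 0.8 kg; origin under its centre
- screwdriver: Bystander: screwdriver with a dark wooden handle and steel blade, 200 mm long, lying on the bench; origin under it

How it is judged:
On the way, in this order (a step that is already met when the one before it is completed fails the run):
1. the drill guide is clicked home on the rail, bush over the disc (x of guide in the frame of guide_home between -0.004 and 0.004 m and y of guide in the frame of guide_home between -0.004 and 0.004 m and z of guide in the frame of guide_home between -0.003 and 0.003 m and x of guide_bush in the frame of guide_home between -0.006 and 0.006 m and y of guide_bush in the frame of guide_home between -0.066 and -0.054 m and angle between guide's own z axis and vertical below 0.06 rad), for 0.2 s.
2. the plate stands at the third stop, held by the fingers on the grip bar (value of joint index_knob between 0.9772 and 1.1172 rad and contact force between the fingers and index_knob_c3 above 4 N), for 0.2 s.
At the end, for the whole second after the job is handed in: Guide home on the rail: origin within 4 mm along and across and 3 mm in height of guide_home, bush within 6 mm of its place, upright within 0.06 rad, not touched. Index joint at rest within 0.07 rad of 1.047, the fingers on the grip bar with over 4 N (all of step 1 and all of step 2 and velocity of joint index_knob between -0.1 and 0.1 rad/s and contact force between the fingers and guide below 0.5 N); the arm keeps its last pose, push and grip.
It fails at once if the plate is turned past the third stop towards the fourth (more than half a step beyond) (value of joint index_knob above 1.222 rad).
It fails at once if the glue bottle is moved more than 30 mm or tipped over (distance of glue from where it was at the start of the episode above 0.03 m or angle between glue's own z axis and vertical above 0.5 rad).
It fails at once if the lathe chuck is moved more than 30 mm or tipped over (distance of chuck from where it was at the start of the episode above 0.03 m or angle between chuck's own z axis and vertical above 0.5 rad).
It fails at once if the screwdriver is moved more than 30 mm or tipped over (distance of screwdriver from where it was at the start of the episode above 0.03 m).
It also fails if it takes over 72 s, if anything falls off the work surface, if the arm or the gripper's body presses on something with over 40 N, if the wrist force passes 120 N, or if a joint passes its speed limit or range.

## Robot

A 6-joint arm with a two-finger parallel gripper is mounted at the origin on the work surface. World frame = base frame: x ahead of the robot, y to its left, z up, the work surface at z = 0. Lengths are in m, angles in rad, forces in N, time in s.
With the tool pointing down it reaches from about 0.35 to 0.85 m from the base axis. Payload 8.1 kg.
Tool frame: the origin (TCP) lies on the centre line of the jaws, within the pads' length; the fingertips stand 22 mm ahead of it and the grasp point (between the pads) lies 3 mm ahead of it; z points along the fingers, y is the line along which they close (so a half turn about z gives the same grasp; the last joint's range is limited). The gripper opens to 93 mm and grips with 3 to 60 N. Pads are 15 mm wide; open, the fingers measure 128 mm over their backs; the gripper's body (75 mm by 188 mm) begins 65 mm behind the grasp point.
Start: joints at [1.219, 0.13, 1.488, -0, 1.523, -0.085], TCP at [0.158, 0.579, 0.241] pointing down, gripper open.
Joint ranges: [-2.96, 2.96], [-0.89, 2.26], [0.02, 2.5], [-1.34, 4.48], [0, 2.73], [-2.66, 2.66]. Speed limits (rad/s): [2.39, 2.39, 2.79, 3.14, 3.14, 3.14].

## Interface

Orientations are given as a rotation vector (axis times angle).
In Python, from plant import robot, imaging, close_job gives the robot as it stands (robot), with the cameras (imaging) and the job as plain functions.
- The arm moves only by the shell command python3 inch.py 'ROWS' [FORCE]. ROWS is a JSON list of rows, 1 to 20 of them, each an object with the fields aperture (the finger opening in m), xyz (a list: dx, dy, dz in m), twist (a turn about the tool's z in rad); a field left out counts as zero (the opening has to be given); each row shifts and turns the commanded pose from where the row before left it, along the tool's axes as they then stand; what a row does not reach is not made up. A row lasts 1/10 s, in which the tool goes at most 0.05 m and 0.15 rad, less where a joint would pass 70% of its speed; a pose out of reach is approached as far as the arm can. The fingers move at their own pace and stop on an object; FORCE is the grip in N (left out, the last holds). Time passes only in rows, so rows that do not move let the fingers close. It prints the time, the measured TCP pose, the force, the opening and the grip force at its end. Input that does not fit is refused with a message, and nothing moves.
- robot.read_state(): the state, without advancing time (a new reading comes with each control period).
- imaging.read_camera(name): name is "scene" or "top" or "wrist"; returns a dict with "image" (384x512x3 uint8, red, green, blue), "fx", "fy", "cx", "cy" (pixels), "R" (3x3) and "t" (3): a world point X has camera coordinates R X + t. Camera axes: x right, y down, z forward; pixel columns grow to the right and rows downward; lengths in m; the calibration is good to about 2 mm. A picture is of the moment at which its call begins. There is no depth.
- close_job(): hands the job in; it is judged then, once.
The state is a dict: "t": time; "q": joint angles; "dq": joint speeds; "joint_torque": joint torques, N m; "tool_pos": TCP position; "orientation": TCP orientation; "force": force on the tool from outside, world axes, zero at the start; "wrist_torque": the same for the moment, N m; "opening": finger opening in m; "gripper_force": force on a finger pad.
Only numpy, scipy, OpenCV 4.12 (cv2) and the standard library are available. Lean on these libraries where they do the work, as an engineer would, in place of code of your own. Each camera call takes 0.05 s, during which the arm holds its last target. There are 200 camera calls.

## Working session

There is one attempt and no reset: what is moved stays moved. The work goes in short steps, Python scripts to look and compute and a shell command to move; the robot and the scene stay as the last step left them, time stands still between calls to the robot, and variables do not carry over. Pictures are saved under pics/ and viewed, at most 10 in all, crops included, and the job is handed in when it is done.

```bash
ls; mkdir -p pics; python3 - <<'E'
from plant import robot, imaging, close_job
import cv2, numpy as np
s=robot.read_state(); print({k:np.round(v,3) for k,v in s.items()})
for n in ["scene","top","wrist"]:
    c=imaging.read_camera(n); cv2.imwrite(f"pics/{n}0.png",c["image"][:,:,::-1]); np.savez(f"pics/{n}0.npz",**c)
    print(n,c["fx"],c["cx"],c["cy"],np.round(c["R"],3).tolist(),np.round(-np.array(c["R"]).T@np.array(c["t"]),3))
a=cv2.imread("pics/scene0.png")
E
```

```text
inch.py
pics
plant.py
{'t': np.float64(0.0), 'q': array([ 1.219,  0.131,  1.489,  0.   ,  1.523, -0.085]), 'dq': array([-0.001,  0.001, -0.001,  0.   , -0.001,  0.   ]), 'joint_torque': array([ 2.0000e-03, -5.5985e+01, -4.9177e+01,  7.7000e-02,  3.5000e-02,
       -0.0000e+00]), 'tool_pos': array([0.158, 0.578, 0.24 ]), 'orientation': array([-4.180e-01, -3.113e+00,  3.000e-03]), 'force': array([-0.063,  0.027, -0.415]), 'wrist_torque': array([-0.013,  0.001,  0.034]), 'gripper_force': np.float64(0.0), 'opening': np.float64(0.093)}
scene 491.446280854756 246.14683811912016 194.67655593997762 [[0.293, 0.956, -0.014], [0.819, -0.259, -0.511], [-0.493, 0.138, -0.859]] [ 1.294 -0.22   1.257]
top 389.25098105926924 257.22439225923733 193.00891145889173 [[0.03, -1.0, -0.001], [-0.998, -0.03, -0.047], [0.046, 0.003, -0.999]] [ 0.539 -0.029  1.085]
wrist 320.8255099411013 257.8486908817623 188.54692971781478 [[0.264, 0.964, -0.001], [0.936, -0.256, 0.241], [0.232, -0.065, -0.971]] [0.094 0.596 0.383]
```

View pics/top0.png

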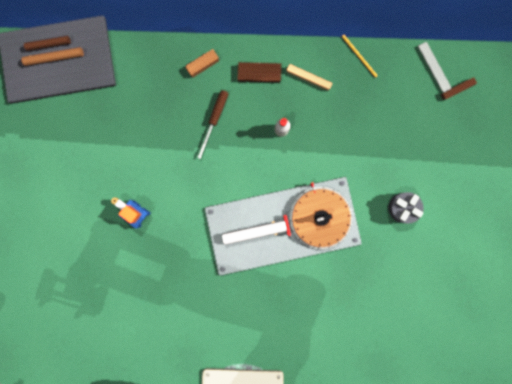

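View pics/scene0.png

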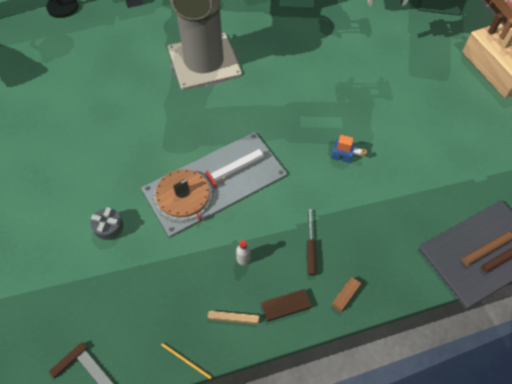

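The top view shows the guide at (131,213) with its arm pointing up-left. The fixture's rail runs from the disc at (322,217) to its free end at (222,239). The glue is at (283,127), the chuck at (406,208) and the screwdriver at (213,125). Next I'll take rough positions from both views.

```bash
cat > h.py <<'E'
import numpy as np, cv2
from plant import robot, imaging, close_job
def load(f): return dict(np.load(f))
def snap(n,f):
    c=imaging.read_camera(n); np.savez(f"pics/{f}.npz",**c); cv2.imwrite(f"pics/{f}.png",c["image"][:,:,::-1]); return c
def ray(c,uv):
    d=np.array([(uv[0]-c["cx"])/c["fx"],(uv[1]-c["cy"])/c["fy"],1.]); R=np.array(c["R"]); d=R.T@d
    return -R.T@np.array(c["t"]),d/np.linalg.norm(d)
def onz(c,uv,z):
    o,d=ray(c,uv); return o+d*(z-o[2])/d[2]
def tri(*cu):   # (cam,uv) pairs -> point, residual
    A=0;b=0;L=[ray(c,u) for c,u in cu]
    for o,d in L:
        P=np.eye(3)-np.outer(d,d);A=A+P;b=b+P@o
    x=np.linalg.solve(A,b); return x,max(np.linalg.norm((np.eye(3)-np.outer(d,d))@(x-o)) for o,d in L)
def proj(c,X):
    p=np.array(c["R"])@X+np.array(c["t"]); return np.array([c["fx"]*p[0]/p[2]+c["cx"],c["fy"]*p[1]/p[2]+c["cy"]])
def hsv(c): return cv2.cvtColor(c["image"],cv2.COLOR_RGB2HSV)
def blobs(c,lo,hi,box=None,amin=15):
    m=cv2.inRange(hsv(c),np.array(lo),np.array(hi))
    if box: k=np.zeros_like(m);k[box[1]:box[3],box[0]:box[2]]=255;m&=k
    cs,_=cv2.findContours(m,cv2.RETR_EXTERNAL,cv2.CHAIN_APPROX_NONE)
    o=[]
    for q in sorted(cs,key=cv2.contourArea,reverse=True):
        if cv2.contourArea(q)>=amin:
            r=cv2.minAreaRect(q); M=cv2.moments(q); o.append((np.round([M['m10']/M['m00'],M['m01']/M['m00']],1),np.round(r[0],1),np.round(r[1],1),round(r[2],1),cv2.contourArea(q)))
    return o
E
python3 - <<'E'
from h import *
t=load("pics/top0.npz");s=load("pics/scene0.npz")
for c,n,gb,fb in((t,"top",(95,185,160,235),(200,170,370,280)),(s,"scene",(325,130,375,170),(130,130,295,235))):
    print(n)
    for nm,lo,hi,b in(("orange",(3,150,120),(16,255,255),gb),("blue",(105,120,60),(130,255,255),gb),("yel",(18,60,120),(35,255,255),gb),("rail",(0,0,215),(179,40,255),fb),("wood",(5,100,100),(20,255,255),fb),("black",(0,0,0),(179,255,45),fb)):
        print(nm,[ (x[0].tolist(),x[1].tolist(),x[2].tolist(),x[3],x[4]) for x in blobs(c,lo,hi,b)[:4]])
big=np.hstack([cv2.resize(t["image"][185:285,200:370],None,fx=2.35,fy=4) if 0 else cv2.resize(t["image"][180:240,90:170],(400,300),interpolation=2),cv2.resize(s["image"][125:185,315:395],(400,300),interpolation=2)])
cv2.imwrite("pics/gz.png",big[:,:,::-1])
E
```

```text
top
orange [([131.0, 215.3], [128.9, 213.8], [17.4, 13.3], 40.6, 51.5)]
blue [([138.5, 213.0], [133.4, 213.9], [23.4, 21.0], 36.9, 133.5)]
yel [([128.2, 213.6], [127.9, 213.6], [12.6, 8.6], 36.9, 88.5), ([113.9, 200.5], [114.0, 201.0], [6.0, 6.0], 90.0, 26.0)]
rail [([257.5, 209.8], [258.1, 209.8], [24.4, 65.9], 77.0, 1063.5), ([257.0, 250.4], [256.2, 253.2], [23.7, 78.9], 81.3, 887.5), ([253.8, 232.4], [253.9, 232.4], [10.0, 64.0], 77.3, 550.0), ([349.9, 225.3], [347.8, 218.3], [54.7, 18.6], 86.8, 230.0)]
wood [([320.7, 217.7], [320.8, 217.8], [57.3, 56.6], 45.0, 2522.5)]
black [([321.4, 215.9], [321.1, 217.8], [12.5, 12.1], 26.6, 40.0)]
scene
orange [([344.9, 142.6], [345.0, 142.9], [12.6, 13.5], 11.3, 139.5)]
blue [([341.6, 154.6], [342.7, 151.3], [19.4, 17.8], 16.4, 118.0)]
yel [([363.2, 151.8], [362.8, 151.8], [4.9, 5.7], 45.0, 20.5)]
rail [([236.7, 163.2], [236.2, 163.4], [4.5, 52.8], 63.4, 198.5)]
wood [([182.2, 192.7], [182.0, 193.0], [46.0, 52.0], 90.0, 1858.5)]
black [([181.5, 189.0], [181.6, 189.2], [7.2, 11.6], 63.4, 66.0)]
```

View pics/gz.png

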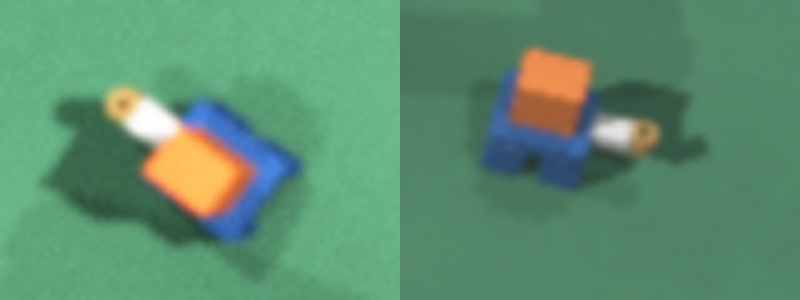

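The crop shows the guide standing upright: block top at top-view pixel (128.4,214.4), bush at (114.8,200.6).

```bash
python3 - <<'E'
from h import *
from scipy.spatial.transform import Rotation as Ro
t=load("pics/top0.npz");s=load("pics/scene0.npz");w=load("pics/wrist0.npz")
st=robot.read_state()
print("block tri",tri((t,(128.4,214.2)),(s,(346,140))), onz(t,(128.4,214.2),.076))
print("bush tri",tri((t,(114.8,200.6)),(s,(363.5,152))), onz(t,(114.8,200.6),.041))
print("bar tri",tri((t,(321.4,217)),(s,(181.5,186))),onz(t,(321,217.7),.038))
a=np.deg2rad(77.3)
for k in(-32,32): print("rail end",onz(t,(253.9+k*np.sin(a)*1,232.4-k*np.cos(a)*1),.040))
R=Ro.from_rotvec(st["orientation"]).as_matrix(); print("tool R",R.round(3).tolist())
print("cam in tool",(R.T@(-w["R"].T@w["t"]-st["tool_pos"])).round(4),(w["R"]@R).round(3).tolist())
for n,p in(("glue",(283,127)),("chuck",(406,208)),("sd",(213,125)),("sdend",(200,157))): print(n,onz(t,p,.03).round(3))
E
```

```text
block tri (array([0.52135025, 0.30987745, 0.0697017 ]), np.float64(0.0022123712975785294)) [0.52109148 0.30549325 0.076     ]
bush tri (array([0.55615634, 0.3594308 , 0.03384208]), np.float64(0.0014891082728774503)) [0.55579418 0.35522946 0.041     ]
bar tri (array([ 0.52846193, -0.1959549 ,  0.06617124]), np.float64(0.00038981702148815255)) [ 0.52637639 -0.19915162  0.038     ]
rail end [0.4606501  0.06245075 0.04      ]
rail end [ 0.50308344 -0.10331275  0.04      ]
tool R [[-0.965, 0.264, -0.0], [0.264, 0.965, -0.001], [0.0, -0.001, -1.0]]
cam in tool [ 6.660e-02 -1.000e-04 -1.435e-01] [[-0.001, 1.0, -0.0], [-0.971, -0.001, -0.241], [-0.241, 0.0, 0.971]]
glue [ 0.771 -0.091  0.03 ]
chuck [ 0.559 -0.43   0.03 ]
sd [0.771 0.1   0.03 ]
sdend [0.682 0.133 0.03 ]
```

```bash
python3 inch.py '[{"aperture":0.093, "xyz":[-0.042, -0.017, 0.004]}, {"aperture":0.093, "xyz":[-0.042, -0.017, 0.004]}, {"aperture":0.093, "xyz":[-0.042, -0.017, 0.004]}, {"aperture":0.093, "xyz":[-0.042, -0.017, 0.004]}, {"aperture":0.093, "xyz":[-0.042, -0.017, 0.004]}, {"aperture":0.093, "xyz":[-0.042, -0.017, 0.004]}, {"aperture":0.093, "xyz":[-0.042, -0.017, 0.004]}, {"aperture":0.093, "xyz":[-0.042, -0.017, 0.004]}, {"aperture":0.093, "xyz":[-0.042, -0.017, 0.004]}, {"aperture":0.093, "xyz":[-0.042, -0.017, 0.004]}, {"aperture":0.093, "twist":-0.14}, {"aperture":0.093, "twist":-0.14}, {"aperture":0.093, "twist":-0.14}, {"aperture":0.093, "twist":-0.14}, {"aperture":0.093, "twist":-0.14}, {"aperture":0.093, "twist":-0.14}, {"aperture":0.093, "twist":-0.14}, {"aperture":0.093, "twist":-0.14}, {"aperture":0.093, "twist":-0.11}]' 20; python3 - <<'E'
from h import *
c=snap("wrist","w1")
print(robot.read_state()["tool_pos"])
E
```

```text
t: 2.05
tool_pos: [0.5182, 0.3039, 0.2002]
orientation: [1.463, -2.779, -0.0]
force: [-0.2, 0.3, -0.1]
opening: 0.0931
gripper_force: 0.0
[0.51826862 0.30393611 0.20018951]
```

View pics/w1.png

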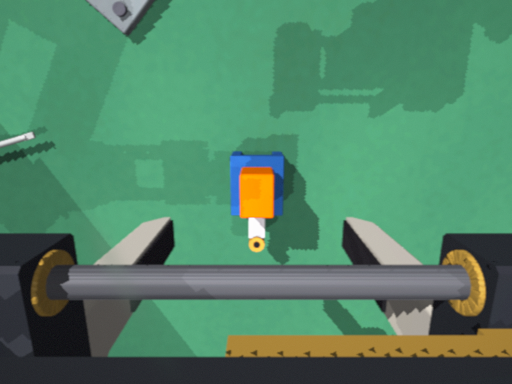

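The wrist view shows the block top centred near (256,194) and the bush at (257,244), with the guide nearly aligned to the jaws.

```bash
python3 - <<'E'
from h import *
from scipy.spatial.transform import Rotation as Ro
c=load("pics/w1.npz");t=load("pics/top0.npz");s=load("pics/scene0.npz")
print(c["image"][162:222:3,256].tolist())
for nm,lo,hi in(("or",(3,150,100),(16,255,255)),("blue",(105,120,60),(130,255,255)),("brass",(17,120,120),(32,255,255))):
    print(nm,[(x[0].tolist(),x[1].tolist(),x[2].tolist(),x[3]) for x in blobs(c,lo,hi,(215,140,300,256))])
print("bush",tri((t,(114.8,200.6)),(s,(363.5,152)),(c,(256.7,244))),onz(c,(256.7,244),.041))
print("block",tri((t,(128.4,214.2)),(s,(346,140)),(c,(256.5,196))),onz(c,(256.5,196),.076))
E
```

```text
[[49, 109, 194], [47, 107, 194], [210, 98, 4], [209, 99, 0], [254, 140, 0], [255, 172, 0], [254, 154, 0], [254, 152, 0], [254, 152, 0], [254, 153, 0], [254, 153, 0], [254, 152, 0], [254, 156, 0], [255, 171, 0], [255, 170, 0], [255, 171, 0], [255, 168, 0], [255, 169, 0], [255, 163, 0], [217, 212, 219]]
or [([258.9, 175.6], [256.5, 193.0], [50.0, 33.0], 90.0)]
blue [([256.7, 175.3], [256.5, 183.0], [62.0, 53.0], 90.0)]
brass [([256.2, 195.2], [256.3, 195.7], [31.6, 43.4], 1.4), ([256.2, 244.0], [256.5, 244.0], [14.0, 15.0], 90.0)]
bush (array([0.55709632, 0.35907787, 0.03609208]), np.float64(0.002267192516232548)) [0.55677784 0.35845376 0.041     ]
block (array([0.52243418, 0.30934933, 0.07177136]), np.float64(0.0027333078504313637)) [0.52273218 0.30891149 0.076     ]
```

```bash
python3 inch.py '[{"aperture":0.093, "xyz":[-0.0067, -0.001, 0.035]}, {"aperture":0.093, "xyz":[0, 0, 0.035]}, {"aperture":0.093}]'; python3 - <<'E'
from h import *
a=load("pics/w1.npz");c=snap("wrist","w2")
for nm,lo,hi in(("brass",(17,120,120),(32,255,255)),):
    b=blobs(c,lo,hi,(200,100,320,300));print(nm,[(x[0].tolist(),x[1].tolist(),x[2].tolist(),x[3]) for x in b])
print("block",tri((a,(256.4,195.7)),(c,b[0][1])),onz(c,b[0][1],.076))
if len(b)>1: print("bush",tri((a,(256.5,244)),(c,b[1][1])),onz(c,b[1][1],.041))
E
```

```text
t: 2.4
tool_pos: [0.5194, 0.3073, 0.1245]
orientation: [1.448, -2.777, -0.001]
force: [-0.2, -1.0, -0.8]
opening: 0.0928
gripper_force: 0.0
brass [([254.8, 225.1], [253.5, 222.0], [56.0, 43.0], 90.0)]
block (array([0.52348238, 0.30935408, 0.07201067]), np.float64(0.00026835590170972155)) [0.5228526 0.3080463 0.076    ]
```

```bash
python3 inch.py '[{"aperture":0.093}, {"aperture":0.093}]'; python3 - <<'E'
from h import *
c=snap("wrist","w3")
b=blobs(c,(17,120,120),(32,255,255),(200,100,320,300));print([(x[0].tolist(),x[1].tolist(),x[2].tolist(),x[3]) for x in b])
print(onz(c,b[0][1],.076),onz(c,(256.5,256),.076)); st=robot.read_state();print(st["tool_pos"],st["orientation"],st["dq"].round(3))
print("wrist-cam dir", [ (st["tool_pos"]-onz(c,b[0][1],.076)).round(4)])
E
```

```text
t: 2.65
tool_pos: [0.5245, 0.3096, 0.1333]
orientation: [-1.453, 2.781, -0.0]
force: [0.5, 1.2, 0.7]
opening: 0.0931
gripper_force: 0.0
[([259.4, 213.2], [258.5, 210.0], [54.0, 41.0], 90.0), ([258.4, 262.0], [258.5, 261.5], [5.0, 17.0], 90.0)]
[0.52294147 0.30832211 0.076     ] [0.54284928 0.33451456 0.076     ]
[0.52443754 0.3096154  0.13322286] [-1.45280234e+00  2.78130720e+00 -1.63982468e-04] [ 0.002  0.002  0.007  0.    -0.005 -0.002]
wrist-cam dir [array([0.0015, 0.0013, 0.0572])]
```

View pics/w3.png

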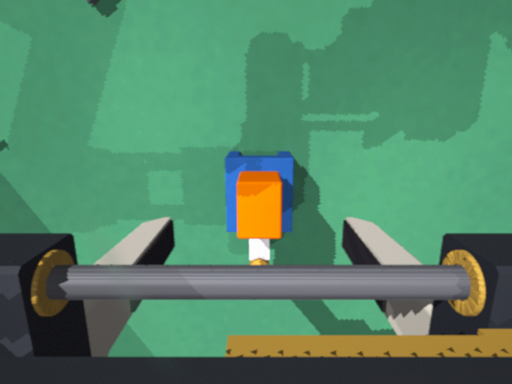

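The wrist view shows the block at (258,210), centred between the fingers, with clear space on both sides. Descending and gripping.

```bash
python3 inch.py '[{"aperture":0.07, "xyz":[0.002, 0.0005, 0.02]}, {"aperture":0.07, "xyz":[0, 0, 0.02]}, {"aperture":0.07, "xyz":[0, 0, 0.015]}, {"aperture":0.07, "xyz":[0, 0, 0.01]}, {"aperture":0.07, "xyz":[0, 0, 0.005]}, {"aperture":0.07}, {"aperture":0.07}, {"aperture":0.07}, {"aperture":0.02}, {"aperture":0.02}, {"aperture":0.02}, {"aperture":0.02}, {"aperture":0.02}, {"aperture":0.02}]' 35
```

```text
t: 4.1
tool_pos: [0.5217, 0.3075, 0.0606]
orientation: [-1.455, 2.784, -0.0]
force: [-0.0, -1.5, 1.1]
opening: 0.0295
gripper_force: 35.0
```

```bash
python3 inch.py '[{"aperture":0.02, "xyz":[0, 0, -0.014]}, {"aperture":0.02, "xyz":[0, 0, -0.025]}, {"aperture":0.02, "xyz":[0, 0, -0.025]}, {"aperture":0.02, "xyz":[0, 0, -0.025]}, {"aperture":0.02, "xyz":[0, 0, -0.025]}, {"aperture":0.02, "xyz":[0, 0, -0.025]}, {"aperture":0.02}, {"aperture":0.02, "twist":0.1}, {"aperture":0.02, "twist":0.14}, {"aperture":0.02, "twist":0.14}, {"aperture":0.02, "twist":0.14}, {"aperture":0.02, "twist":0.14}, {"aperture":0.02, "twist":0.14}, {"aperture":0.02, "twist":0.14}, {"aperture":0.02, "twist":0.14}, {"aperture":0.02, "twist":0.14}, {"aperture":0.02, "twist":0.14}, {"aperture":0.02, "twist":0.14}, {"aperture":0.02, "twist":0.14}, {"aperture":0.02, "twist":0.14}]' && python3 inch.py '[{"aperture":0.02, "twist":0.14}, {"aperture":0.02, "twist":0.14}, {"aperture":0.02, "twist":0.14}, {"aperture":0.02, "twist":0.085}, {"aperture":0.02}, {"aperture":0.02, "xyz":[-0.0295, -0.009, 0]}, {"aperture":0.02, "xyz":[-0.0295, -0.009, 0]}, {"aperture":0.02, "xyz":[-0.0295, -0.009, 0]}, {"aperture":0.02, "xyz":[-0.0295, -0.009, 0]}, {"aperture":0.02, "xyz":[-0.0295, -0.009, 0]}, {"aperture":0.02, "xyz":[-0.0295, -0.009, 0]}, {"aperture":0.02, "xyz":[-0.0295, -0.009, 0]}, {"aperture":0.02, "xyz":[-0.0295, -0.009, 0]}, {"aperture":0.02, "xyz":[-0.0295, -0.009, 0]}, {"aperture":0.02, "xyz":[-0.0295, -0.009, 0]}, {"aperture":0.02, "xyz":[-0.0295, -0.009, 0]}, {"aperture":0.02, "xyz":[-0.0295, -0.009, 0]}, {"aperture":0.02, "xyz":[-0.0295, -0.009, 0]}, {"aperture":0.02}, {"aperture":0.02}]' && python3 inch.py '[{"aperture":0.02}, {"aperture":0.02}]' && python3 -c "
from h import *
snap('wrist','w4')"
```

```text
t: 6.1
tool_pos: [0.5207, 0.3072, 0.1977]
orientation: [-1.255, -2.878, 0.003]
force: [1.4, 0.2, -5.2]
opening: 0.0298
gripper_force: 35.0
t: 8.1
tool_pos: [0.5021, -0.0932, 0.1988]
orientation: [-1.927, -2.479, 0.0]
force: [-0.4, 0.5, -4.4]
opening: 0.0298
gripper_force: 35.0
t: 8.3
tool_pos: [0.5026, -0.0919, 0.1994]
orientation: [-1.926, -2.482, -0.0]
force: [0.9, -0.1, -4.1]
opening: 0.0303
gripper_force: 35.0
```

View pics/w4.png

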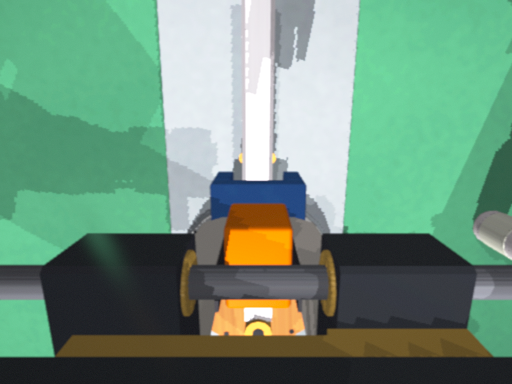

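The wrist view shows the held guide aligned with the rail. The rail is centred at about column 258 with rollers at (241,157) and (274,157), and the plate's edges run near columns 160 and 357. Next I'll measure the axis from edges.

```bash
python3 - <<'E'
from h import *
c=load("pics/w4.npz");st=robot.read_state()
g=cv2.inRange(hsv(c),np.array((40,70,0)),np.array((95,255,255)))
L=[];Rr=[];M=[]
for r in range(5,170,5):
    nz=np.where(g[r]==0)[0]; nz=nz[(nz>120)&(nz<400)]
    # contiguous run around col 258
    l=258
    while l>0 and g[r,l]==0:l-=1
    rr=258
    while rr<511 and g[r,rr]==0:rr+=1
    a=onz(c,(l+.5,r),.012)[:2];b=onz(c,(rr-.5,r),.012)[:2]; L.append(a);Rr.append(b)
L=np.array(L);Rr=np.array(Rr)
def fit(P):
    vx,vy,x,y=cv2.fitLine(P.astype(np.float32),cv2.DIST_HUBER,0,1e-4,1e-4).ravel(); 
    if vy<0: vx,vy=-vx,-vy
    return np.array([x,y]),np.array([vx,vy]),np.rad2deg(np.arctan2(vy,vx))
for P in(L,Rr): print("plate edge",fit(P))
gray=cv2.cvtColor(c["image"],cv2.COLOR_RGB2GRAY).astype(int)
for r in (20,60,100,140,165): print(r,gray[r,228:292].tolist())
hb=blobs(c,(15,80,120),(35,255,255),(225,140,290,175),4); print([(x[0].tolist(),x[1].tolist()) for x in hb])
E
```

```text
plate edge (array([ 0.38842812, -0.03031281], dtype=float32), array([-0.24210142,  0.97025096], dtype=float32), np.float32(104.0106))
plate edge (array([0.5716736 , 0.01649255], dtype=float32), array([-0.24142241,  0.9704201 ], dtype=float32), np.float32(103.970505))
20 [230, 231, 229, 220, 207, 201, 200, 202, 203, 201, 202, 201, 202, 203, 201, 200, 208, 241, 255, 253, 239, 233, 234, 235, 235, 235, 235, 235, 234, 234, 234, 233, 234, 234, 234, 234, 234, 235, 233, 233, 234, 232, 202, 164, 155, 154, 150, 136, 126, 123, 122, 128, 141, 148, 150, 150, 150, 148, 148, 147, 146, 147, 147, 149]
60 [234, 232, 224, 212, 208, 208, 208, 209, 209, 208, 209, 210, 208, 207, 205, 203, 210, 243, 255, 253, 241, 234, 235, 237, 237, 237, 236, 236, 236, 236, 235, 235, 235, 234, 246, 255, 255, 255, 255, 255, 255, 255, 241, 205, 190, 174, 144, 129, 128, 128, 131, 144, 153, 155, 155, 154, 154, 155, 154, 153, 152, 152, 151, 164]
100 [233, 233, 230, 220, 207, 205, 207, 209, 208, 207, 206, 205, 204, 204, 204, 205, 206, 232, 255, 255, 255, 255, 255, 255, 255, 255, 255, 255, 255, 255, 255, 255, 255, 255, 255, 255,
[... 159 characters left out ...]
, 224, 213, 208, 206, 207, 207, 207, 207, 208, 200, 177, 183, 201, 206, 231, 255, 255, 255, 255, 255, 255, 255, 255, 255, 255, 255, 255, 255, 255, 255, 255, 255, 255, 255, 255, 255, 255, 255, 229, 203, 197, 183, 153, 130, 142, 189, 219, 230, 234, 235, 235, 235, 235, 235, 235, 235, 235, 235, 235, 235, 236]
165 [236, 237, 237, 238, 233, 188, 129, 112, 113, 114, 114, 114, 113, 130, 175, 202, 205, 231, 255, 255, 255, 255, 255, 255, 255, 255, 255, 255, 255, 255, 255, 255, 255, 255, 255, 255, 255, 255, 255, 255, 253, 219, 199, 193, 168, 140, 129, 130, 128, 132, 144, 153, 157, 157, 155, 155, 156, 155, 154, 169, 218, 235, 237, 236]
[([273.4, 158.4], [273.5, 157.5]), ([240.1, 158.1], [240.0, 157.5])]
```

```bash
python3 - <<'E'
from h import *
from scipy.spatial.transform import Rotation as Ro
c=load("pics/w4.npz");t=load("pics/top0.npz");s=load("pics/scene0.npz")
th=np.deg2rad(104.0);u=np.array([np.cos(th),np.sin(th)]);n=np.array([np.sin(th),-np.cos(th)])
for uv in((259.5,20),(259,140),(258.6,165)):print("rail n",onz(c,uv,.03)[:2]@n, onz(c,uv,.03)[:2]@u)
print("plate mid n",(.36957+.55868)/2)
for z in(.015,.02,.025,.03): print("roller",z,onz(c,(256.75,158),z)[:2]@n,onz(c,(256.75,158),z)[:2]@u)
p,_=tri((t,(321.4,217)),(s,(181.5,186)));print("bar",p[:2]@n,p[:2]@u)
print("disc", [ (q[:2]@n,q[:2]@u) for q in (onz(t,(320.8,217.8),.038),onz(s,(182,193),.038))])
# rail free end/stop from top view
x=cv2.cvtColor(t["image"],cv2.COLOR_RGB2GRAY).astype(int)
for k in range(190,236,2):
    q=proj(t,np.append(n*.4645+u*(k/1000-.0),.035)); print(k,q.round(1),t["image"][int(round(q[1])),int(round(q[0]))].tolist()) if 0 else None
# red pieces
print([(b[0].tolist(),b[2].tolist()) for b in blobs(t,(0,150,100),(4,255,255),(270,190,330,250),3)],[(b[0].tolist(),b[2].tolist()) for b in blobs(s,(0,150,80),(4,255,255),(190,160,230,230),3)])
st=robot.read_state();print("tcp n,u",st["tool_pos"][:2]@n,st["tool_pos"][:2]@u,st["tool_pos"],Ro.from_rotvec(st["orientation"]).as_matrix().round(4).tolist())
# guide block in wrist
print([(b[1].tolist(),b[2].tolist()) for b in blobs(c,(105,120,40),(130,255,255),(200,150,320,240))])
E
```

```text
rail n 0.4657383731082627 -0.06741677030590587
rail n 0.4659967969334428 -0.17338383128223211
rail n 0.4657645674999663 -0.19788762936302656
plate mid n 0.464125
roller 0.015 0.4638559058980224 -0.19317706750870317
roller 0.02 0.46387201002196254 -0.19243297062516837
roller 0.025 0.4638881141459027 -0.19168887374163363
roller 0.03 0.46390421826984285 -0.19094477685809882
bar 0.46535856721832 -0.3179807174303586
disc [(np.float64(0.4624146856631552), np.float64(-0.3199946436868202)), (np.float64(0.46972720129167084), np.float64(-0.3230682376242429))]
[([286.7, 224.4], [19.4, 2.9])] [([210.6, 178.5], [13.8, 2.2])]
tcp n,u 0.46552951509686463 -0.2108320657019011 [ 0.50270619 -0.09194767  0.19947292] [[-0.2482, 0.9687, -0.0002], [0.9687, 0.2482, 0.0002], [0.0003, -0.0002, -1.0]]
[([258.0, 195.0], [46.0, 94.0])]
```

Rail axis at n=0.465, entry at u=−0.090. Moving above the entry and lowering part way.

```bash
cat > st.py <<'E'
from h import *
from scipy.spatial.transform import Rotation as Ro
th=np.deg2rad(104.0);u=np.array([np.cos(th),np.sin(th)]);n=np.array([np.sin(th),-np.cos(th)])
st=robot.read_state();p=st["tool_pos"];R=Ro.from_rotvec(st["orientation"]).as_matrix()
f=st["force"]
print("t",round(st["t"],2),"n,u,z",(p[:2]@n).round(4),(p[:2]@u).round(4),p[2].round(4),"F n,u,z",(f[:2]@n).round(1),(f[:2]@u).round(1),f[2].round(1),"yang",np.rad2deg(np.arctan2(R[1,1],R[0,1])).round(2),"Tz",st["wrist_torque"].round(2),"op",round(float(st["opening"]),4),round(float(st["gripper_force"]),1))
E
python3 inch.py '[{"aperture":0.02, "xyz":[0.015, -0.0005, 0], "twist":0.006}, {"aperture":0.02, "xyz":[0.026, 0, 0]}, {"aperture":0.02, "xyz":[0.026, 0, 0]}, {"aperture":0.02, "xyz":[0.026, 0, 0]}, {"aperture":0.02, "xyz":[0.02, 0, 0]}, {"aperture":0.02, "xyz":[0.010, 0, 0]}, {"aperture":0.02}, {"aperture":0.02, "xyz":[0, 0, 0.02]}, {"aperture":0.02, "xyz":[0, 0, 0.025]}, {"aperture":0.02, "xyz":[0, 0, 0.025]}, {"aperture":0.02, "xyz":[0, 0, 0.015]}, {"aperture":0.02, "xyz":[0, 0, 0.005]}, {"aperture":0.02}, {"aperture":0.02}, {"aperture":0.02}]'; python3 st.py
```

```text
t: 9.85
tool_pos: [0.4736, 0.0261, 0.111]
orientation: [1.935, 2.473, 0.002]
force: [1.1, -0.1, -4.6]
opening: 0.0299
gripper_force: 35.0
t 9.85 n,u,z 0.4658 -0.0892 0.111 F n,u,z 1.0 -0.4 -4.6 yang 13.92 Tz [-0.12  0.01  0.01] op 0.0299 35.0
```

```bash
python3 inch.py '[{"aperture":0.02, "xyz":[0, -0.0005, 0.006]}, {"aperture":0.02, "xyz":[0, 0, 0.006]}, {"aperture":0.02, "xyz":[0, 0, 0.006]}, {"aperture":0.02, "xyz":[0, 0, 0.005]}, {"aperture":0.02, "xyz":[0, 0, 0.005]}, {"aperture":0.02, "xyz":[0, 0, 0.004]}, {"aperture":0.02, "xyz":[0, 0, 0.003]}, {"aperture":0.02}, {"aperture":0.02}, {"aperture":0.02}]'; python3 st.py
```

```text
t: 10.85
tool_pos: [0.4721, 0.0263, 0.0746]
orientation: [1.936, 2.474, 0.0]
force: [-0.4, 0.9, -4.1]
opening: 0.0298
gripper_force: 35.0
t 10.85 n,u,z 0.4645 -0.0887 0.0746 F n,u,z -0.1 1.0 -4.1 yang 13.92 Tz [-0.12  0.01  0.02] op 0.0298 35.0
```

```bash
python3 inch.py '[{"aperture":0.02, "xyz":[0, 0, 0.001]}, {"aperture":0.02, "xyz":[-0.006, 0, 0]}, {"aperture":0.02, "xyz":[-0.01, 0, 0]}, {"aperture":0.02, "xyz":[-0.012, 0, 0]}, {"aperture":0.02, "xyz":[-0.012, 0, 0]}, {"aperture":0.02, "xyz":[-0.01, 0, 0]}, {"aperture":0.02, "xyz":[-0.005, 0, 0]}, {"aperture":0.02}, {"aperture":0.02}]'; python3 st.py
```

```text
t: 11.75
tool_pos: [0.4864, -0.0284, 0.0746]
orientation: [1.935, 2.472, 0.001]
force: [0.2, -0.6, 5.2]
opening: 0.0297
gripper_force: 35.0
t 11.75 n,u,z 0.4651 -0.1452 0.0746 F n,u,z -0.0 -0.7 5.2 yang 13.88 Tz [-0.28  0.06  0.01] op 0.0297 35.0
```

```bash
python3 inch.py '[{"aperture":0.02, "xyz":[-0.005, 0, 0]}, {"aperture":0.02, "xyz":[-0.006, 0, 0]}, {"aperture":0.02, "xyz":[-0.006, 0, 0]}, {"aperture":0.02, "xyz":[-0.005, 0, 0]}]'; python3 st.py; python3 inch.py '[{"aperture":0.02, "xyz":[-0.005, 0, 0]}, {"aperture":0.02, "xyz":[-0.005, 0, 0]}, {"aperture":0.02, "xyz":[-0.003, 0, 0]}, {"aperture":0.02}, {"aperture":0.02}]'; python3 st.py
```

```text
t: 12.15
tool_pos: [0.491, -0.0476, 0.0746]
orientation: [-1.935, -2.474, -0.003]
force: [-3.7, 10.5, 11.7]
opening: 0.0301
gripper_force: 35.0
t 12.15 n,u,z 0.465 -0.1649 0.0746 F n,u,z -1.0 11.0 11.7 yang 13.93 Tz [1.54 0.71 0.03] op 0.0301 35.0
t: 12.65
tool_pos: [0.4943, -0.0609, 0.0745]
orientation: [1.936, 2.474, 0.002]
force: [-2.5, 5.9, 9.7]
opening: 0.0303
gripper_force: 35.0
t 12.65 n,u,z 0.4649 -0.1787 0.0745 F n,u,z -1.0 6.3 9.7 yang 13.92 Tz [ 0.86  0.59 -0.06] op 0.0303 35.0
```

```bash
python3 inch.py '[{"aperture":0.02, "xyz":[-0.002, 0, 0]}, {"aperture":0.02, "xyz":[-0.002, 0, 0]}, {"aperture":0.02}]' >/dev/null; python3 st.py; python3 inch.py '[{"aperture":0.02, "xyz":[-0.0015, 0, 0]}, {"aperture":0.02}]'>/dev/null; python3 st.py;python3 inch.py '[{"aperture":0.02, "xyz":[-0.001, 0, 0]}, {"aperture":0.02}]'>/dev/null; python3 st.py;python3 inch.py '[{"aperture":0.02, "xyz":[-0.001, 0, 0]}, {"aperture":0.02}]'>/dev/null; python3 st.py
```

```text
t 12.95 n,u,z 0.4649 -0.1824 0.0746 F n,u,z -1.0 7.6 10.4 yang 13.93 Tz [ 1.04  0.63 -0.01] op 0.0296 35.0
t 13.15 n,u,z 0.4649 -0.1845 0.0746 F n,u,z -1.1 4.0 8.2 yang 13.93 Tz [0.55 0.52 0.  ] op 0.0297 35.0
t 13.35 n,u,z 0.4648 -0.1861 0.0745 F n,u,z -0.5 0.2 6.2 yang 13.92 Tz [0.11 0.37 0.03] op 0.03 35.0
t 13.55 n,u,z 0.4647 -0.1869 0.0745 F n,u,z -1.2 2.5 8.8 yang 13.92 Tz [0.3  0.55 0.04] op 0.0297 35.0
```

```bash
for i in 1; do python3 inch.py '[{"aperture":0.02, "xyz":[-0.001, 0, 0]}, {"aperture":0.02}, {"aperture":0.02}]'>/dev/null; python3 st.py;python3 inch.py '[{"aperture":0.02, "xyz":[-0.001, 0, 0]}, {"aperture":0.02}, {"aperture":0.02}]'>/dev/null; python3 st.py; done
```

```text
t 13.85 n,u,z 0.4647 -0.1873 0.0745 F n,u,z -1.0 4.2 9.4 yang 13.92 Tz [ 0.66  0.62 -0.01] op 0.0296 35.0
t 14.15 n,u,z 0.4648 -0.1881 0.0745 F n,u,z -1.1 6.2 9.1 yang 13.92 Tz [ 0.97  0.62 -0.06] op 0.0298 35.0
```

```bash
python3 inch.py '[{"aperture":0.06}, {"aperture":0.06}, {"aperture":0.06}, {"aperture":0.06}, {"aperture":0.06, "xyz":[0, 0, -0.01]}, {"aperture":0.06, "xyz":[0, 0, -0.03]}, {"aperture":0.06, "xyz":[0, 0, -0.04]}, {"aperture":0.06, "xyz":[0, 0, -0.04]}, {"aperture":0.06, "xyz":[0, 0, -0.02]}, {"aperture":0.06}, {"aperture":0.06}, {"aperture":0.06}]'; python3 st.py; python3 -c "
from h import *
w=snap('wrist','w5');t=snap('top','t5');s=snap('scene','s5')
im=np.hstack([cv2.resize(w['image'],(400,300)),cv2.resize(s['image'][130:220,140:260],(400,300),interpolation=2)])
cv2.imwrite('pics/v5.png',im[:,:,::-1])"
```

```text
t: 15.35
tool_pos: [0.4948, -0.0701, 0.2117]
orientation: [-1.934, -2.472, 0.002]
force: [-0.3, 0.3, 0.0]
opening: 0.0601
gripper_force: 0.0
t 15.35 n,u,z 0.4632 -0.1877 0.2117 F n,u,z -0.2 0.4 0.0 yang 13.92 Tz [0.   0.07 0.02] op 0.0601 0.0
```

View pics/v5.png

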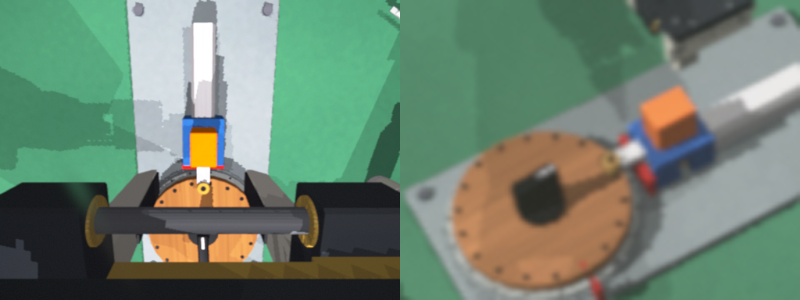

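The wrist view shows the guide on the rail beside the red stop, bush over the disc rim, with the rail's free end at about (259,29) full scale. Next I'll check the guide's distance from the rail end and disc axis.

```bash
python3 - <<'E'
from h import *
c=load("pics/w5.npz")
th=np.deg2rad(104.0);u=np.array([np.cos(th),np.sin(th)]);n=np.array([np.sin(th),-np.cos(th)])
im=c["image"]
for r in list(range(20,40))+list(range(144,158)): print(r,im[r,258].tolist(),end=' ')
print()
nu=lambda uv,z:np.round([onz(c,uv,z)[:2]@n,onz(c,uv,z)[:2]@u],4)
o=[(b[0].tolist(),b[1].tolist(),b[2].tolist(),b[3]) for b in blobs(c,(17,120,120),(32,255,255),(220,140,300,255))]; print(o)
print([(b[0].tolist(),b[1].tolist(),b[2].tolist(),b[3]) for b in blobs(c,(105,120,40),(130,255,255),(220,140,300,255))])
print("top c",nu(o[0][1],.09),"bush",nu(o[1][1],.055) if len(o)>1 else "")
for r in(26,28,30,32): print(r,nu((259,r),.03),nu((259,r),.04))
for r in(148,150,152): print(r,nu((259,r),.052))
print([(b[0].tolist(),b[2].tolist()) for b in blobs(c,(0,170,100),(3,255,255),(200,190,320,260),5)])
# screws at plate far corners (dark)
print([(b[0].tolist(),b[2].tolist(),nu(b[0],.013).tolist()) for b in blobs(c,(0,0,60),(179,60,175),(160,0,360,30),20)])
E
```

```text
20 [131, 140, 142] 21 [131, 139, 142] 22 [130, 138, 142] 23 [130, 138, 143] 24 [130, 138, 142] 25 [130, 139, 142] 26 [130, 139, 143] 27 [129, 139, 140] 28 [160, 165, 168] 29 [241, 239, 242] 30 [255, 255, 255] 31 [255, 255, 255] 32 [255, 255, 255] 33 [255, 254, 255] 34 [255, 255, 255] 35 [255, 254, 255] 36 [255, 255, 255] 37 [255, 255, 255] 38 [255, 254, 255] 39 [255, 255, 255] 144 [219, 213, 218] 145 [218, 213, 218] 146 [218, 211, 218] 147 [219, 212, 219] 148 [219, 212, 220] 149 [206, 200, 208] 150 [134, 134, 147] 151 [57, 72, 107] 152 [38, 79, 144] 153 [42, 90, 161] 154 [43, 91, 163] 155 [39, 90, 162] 156 [43, 92, 163] 157 [42, 92, 163] 
[([260.2, 191.8], [260.0, 192.0], [42.0, 32.0], 90.0), ([259.7, 241.1], [260.0, 241.0], [14.0, 16.0], 90.0)]
[([260.3, 171.5], [260.5, 179.0], [62.0, 53.0], 90.0)]
top c [ 0.4644 -0.1899] bush [ 0.4645 -0.2498]
26 [ 0.4637 -0.0462] [ 0.4637 -0.0485]
28 [ 0.4637 -0.0479] [ 0.4637 -0.0502]
30 [ 0.4637 -0.0496] [ 0.4637 -0.0518]
32 [ 0.4637 -0.0513] [ 0.4637 -0.0535]
148 [ 0.4636 -0.1568]
150 [ 0.4636 -0.1587]
152 [ 0.4636 -0.1606]
[([281.5, 214.0], [2.0, 16.0]), ([237.8, 214.3], [3.0, 16.0])]
[([262.4, 15.3], [29.0, 31.0], [0.4671, -0.0328]), ([341.7, 11.3], [13.3, 17.3], [0.5437, -0.0295]), ([177.2, 11.8], [13.7, 17.1], [0.3845, -0.0295])]
```

The guide sits at u=−0.190, and home is −0.1902 (rail end minus 140 mm), so it is home. Next, over the bar.

```bash
python3 inch.py '[{"aperture":0.06, "xyz":[-0.015, 0.0015, 0]}, {"aperture":0.06, "xyz":[-0.03, 0, 0]}, {"aperture":0.06, "xyz":[-0.035, 0, 0]}, {"aperture":0.06, "xyz":[-0.03, 0, 0]}, {"aperture":0.06, "xyz":[-0.0225, 0, 0]}, {"aperture":0.06}, {"aperture":0.06}, {"aperture":0.06}, {"aperture":0.06}]'; python3 st.py; python3 -c "
from h import *
w=snap('wrist','w6')"
```

```text
t: 16.4
tool_pos: [0.5293, -0.1979, 0.2136]
orientation: [-1.935, -2.475, -0.0]
force: [-0.1, 0.1, 1.0]
opening: 0.0598
gripper_force: 0.0
t 16.4 n,u,z 0.4657 -0.32 0.2136 F n,u,z -0.1 0.2 1.0 yang 13.98 Tz [-0.01  0.05  0.04] op 0.0598 0.0
```

View pics/w6.png

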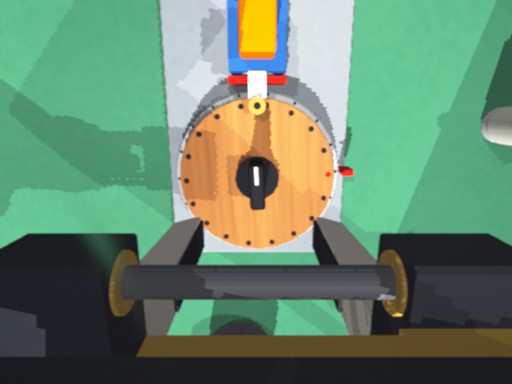

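The wrist view shows the bar, with its white stripe, near (257,187), running almost vertically in the image. The bush at (257,105) is over the rim, and the red pointer is at (346,172).

```bash
python3 - <<'E'
from h import *
c=load("pics/w6.npz");im=c["image"]
g=im.max(axis=2).astype(int)
for r in range(158,214,3): print(r,g[r,236:280:1].tolist())
st=load("pics/w6.npz")
m=((im.min(axis=2)>170)).astype(np.uint8);k=np.zeros_like(m);k[160:192,245:270]=1;m*=k
ys,xs=np.nonzero(m);print(len(xs),cv2.fitLine(np.stack([xs,ys],1).astype(np.float32),cv2.DIST_L2,0,.01,.01).ravel(),xs.min(),xs.max(),ys.min(),ys.max())
E
```

```text
158 [227, 229, 225, 216, 172, 118, 105, 105, 104, 100, 96, 83, 65, 54, 45, 38, 31, 34, 33, 32, 29, 26, 26, 27, 32, 37, 43, 55, 71, 104, 140, 171, 189, 194, 191, 189, 191, 217, 248, 254, 254, 254, 253, 252]
161 [229, 226, 176, 123, 107, 102, 96, 77, 57, 44, 50, 52, 49, 38, 25, 22, 22, 22, 22, 23, 23, 23, 26, 25, 24, 23, 27, 38, 41, 45, 44, 44, 47, 73, 105, 139, 176, 196, 200, 201, 215, 243, 252, 252]
164 [222, 176, 123, 95, 68, 48, 49, 53, 51, 54, 52, 52, 41, 25, 22, 25, 25, 25, 22, 25, 24, 24, 24, 26, 23, 27, 31, 34, 40, 43, 42, 41, 42, 46, 60, 66, 69, 111, 165, 190, 196, 193, 210, 243]
167 [221, 173, 102, 55, 49, 50, 50, 50, 51, 51, 50, 46, 39, 38, 44, 47, 60, 134, 234, 255, 254, 212, 123, 62, 55, 52, 47, 35, 40, 42, 45, 42, 44, 55, 60, 63, 65, 65, 68, 111, 161, 208, 247, 253]
170 [160, 83, 48, 51, 49, 50, 50, 49, 49, 49, 49, 46, 42, 45, 53, 54, 58, 154, 255, 255, 255, 252, 167, 83, 62, 58, 49, 41, 40, 42, 39, 42, 47, 57, 61, 61, 62, 64, 64, 65, 80, 131, 163, 207]
173 [129, 64, 50, 49, 49, 48, 50, 51, 50, 50, 51, 48, 42, 43, 52, 55, 57, 131, 243, 255, 255, 253, 177, 89, 61, 57, 51, 
[... 2081 characters left out ...]
, 247, 247, 247, 247, 247, 248, 235, 164, 79, 57, 62, 64, 63, 64, 65, 64, 64, 63, 64, 63, 54, 103, 202, 245, 249, 249, 250, 250, 249, 248, 246, 248, 250, 250, 249, 248, 246]
209 [250, 250, 250, 250, 250, 249, 249, 248, 248, 247, 247, 247, 248, 249, 245, 208, 145, 115, 110, 112, 117, 119, 124, 140, 149, 151, 160, 195, 238, 251, 251, 250, 249, 250, 249, 249, 248, 247, 248, 250, 250, 250, 248, 246]
212 [250, 250, 250, 250, 250, 250, 249, 248, 248, 248, 247, 248, 248, 248, 249, 249, 248, 246, 246, 247, 250, 252, 252, 251, 251, 251, 252, 252, 252, 251, 250, 249, 249, 250, 250, 250, 248, 247, 247, 249, 250, 250, 248, 247]
85 [4.8616983e-02 9.9881750e-01 2.5589412e+02 1.7604706e+02] 254 258 167 185
```

```bash
python3 - <<'E'
from h import *
c=load("pics/w6.npz");w5=load("pics/w5.npz");t=load("pics/top0.npz");s=load("pics/scene0.npz")
th=np.deg2rad(104.0);u=np.array([np.cos(th),np.sin(th)]);n=np.array([np.sin(th),-np.cos(th)])
nu=lambda uv,z:np.round([onz(c,uv,z)[:2]@n,onz(c,uv,z)[:2]@u],4)
print(nu((256.5,186.3),.084))
a,b=nu((257.3,203),.084),nu((255.3,168),.084);print(a,b,np.arctan2((b-a)[0],(b-a)[1]))
bw=blobs(c,(5,80,100),(20,255,255),(170,90,345,250),500);print(bw[0][1:3],nu(bw[0][1],.038))
print("h",tri((c,(255.9,176)),(t,(321.4,218)),(s,(182.5,186))),tri((c,(256.5,186.3)),(t,(321.4,217)),(s,(181.5,186))))
E
python3 st.py
```

```text
[ 0.4642 -0.3192]
[ 0.4648 -0.3345] [ 0.4632 -0.303 ] -0.05075003583522769
(array([257.1, 172.5]), array([153.4, 150.5])) [ 0.4646 -0.3159]
h (array([ 0.5259845 , -0.19435135,  0.061569  ]), np.float64(0.002008806151077017)) (array([ 0.52883203, -0.19751723,  0.0684333 ]), np.float64(0.0035228274809009316))
t 16.45 n,u,z 0.4657 -0.32 0.2137 F n,u,z -0.0 -0.2 0.8 yang 13.98 Tz [-0.03  0.07 -0.02] op 0.0598 0.0
```

```bash
python3 inch.py '[{"aperture":0.05, "xyz":[0, -0.0012, 0.02]}, {"aperture":0.05, "xyz":[0, 0, 0.03], "twist":-0.05}, {"aperture":0.05, "xyz":[0, 0, 0.03]}, {"aperture":0.05, "xyz":[0, 0, 0.025]}, {"aperture":0.05, "xyz":[0, 0, 0.015]}, {"aperture":0.05, "xyz":[0, 0, 0.01]}, {"aperture":0.05, "xyz":[0, 0, 0.006]}, {"aperture":0.05, "xyz":[0, 0, 0.005]}, {"aperture":0.05}, {"aperture":0.05}, {"aperture":0.05}, {"aperture":0.05}]' 20; python3 st.py; python3 inch.py '[{"aperture":0.005}, {"aperture":0.005}, {"aperture":0.005}, {"aperture":0.005}, {"aperture":0.005}, {"aperture":0.005}]' 20; python3 st.py
```

```text
t: 17.65
tool_pos: [0.5285, -0.1991, 0.0733]
orientation: [1.873, 2.521, 0.0]
force: [0.1, -0.6, -0.1]
opening: 0.0501
gripper_force: 0.0
t 17.65 n,u,z 0.4647 -0.321 0.0733 F n,u,z -0.0 -0.6 -0.1 yang 16.78 Tz [-0.01  0.06 -0.05] op 0.0501 0.0
t: 18.25
tool_pos: [0.5283, -0.1988, 0.0726]
orientation: [1.873, 2.522, 0.0]
force: [0.8, 0.1, -1.1]
opening: 0.0138
gripper_force: 20.0
t 18.25 n,u,z 0.4645 -0.3207 0.0726 F n,u,z 0.8 -0.1 -1.1 yang 16.79 Tz [-0.04 -0.05  0.02] op 0.0138 20.0
```

```bash
python3 inch.py '[{"aperture":0.005}, {"aperture":0.005, "twist":0.04}, {"aperture":0.005, "twist":0.05}, {"aperture":0.005, "twist":0.05}]' 45 >/dev/null; python3 st.py; python3 inch.py '[{"aperture":0.005, "twist":0.05}, {"aperture":0.005, "twist":0.05}, {"aperture":0.005, "twist":0.04}]'>/dev/null; python3 st.py; python3 inch.py '[{"aperture":0.005, "twist":0.04}, {"aperture":0.005, "twist":0.03}, {"aperture":0.005}, {"aperture":0.005}]'; python3 st.py
```

```text
t 18.65 n,u,z 0.4645 -0.3207 0.0726 F n,u,z 2.2 -0.4 -2.2 yang 8.66 Tz [ 0.01 -0.25  0.06] op 0.0136 45.0
t 18.95 n,u,z 0.4646 -0.3207 0.0726 F n,u,z 2.4 -0.0 -1.2 yang 0.62 Tz [ 0.   -0.24 -0.05] op 0.0138 45.0
t: 19.35
tool_pos: [0.5284, -0.1988, 0.0726]
orientation: [2.283, 2.158, 0.001]
force: [3.1, 0.5, -2.7]
opening: 0.0137
gripper_force: 45.0
t 19.35 n,u,z 0.4646 -0.3207 0.0726 F n,u,z 3.1 -0.2 -2.7 yang -3.21 Tz [-0.02 -0.42 -0.05] op 0.0137 45.0
```

```bash
python3 inch.py '[{"aperture":0.005, "twist":0.04}, {"aperture":0.005, "twist":0.05}, {"aperture":0.005, "twist":0.05}]' >/dev/null; python3 st.py; python3 inch.py '[{"aperture":0.005, "twist":0.05}, {"aperture":0.005, "twist":0.05}, {"aperture":0.005, "twist":0.05}, {"aperture":0.005, "twist":0.03}, {"aperture":0.005, "twist":0.029}, {"aperture":0.005}, {"aperture":0.005}]'>/dev/null; python3 st.py; python3 inch.py '[{"aperture":0.005, "twist":0.04}, {"aperture":0.005, "twist":0.05}, {"aperture":0.005, "twist":0.05}]' >/dev/null; python3 st.py; python3 inch.py '[{"aperture":0.005, "twist":0.05}, {"aperture":0.005, "twist":0.05}, {"aperture":0.005, "twist":0.04}, {"aperture":0.005, "twist":0.03}, {"aperture":0.005, "twist":0.02}, {"aperture":0.005, "twist":0.015}, {"aperture":0.005}, {"aperture":0.005}, {"aperture":0.005}]'; python3 st.py;  python3 -c "
from h import *
w=snap('wrist','w7');s=snap('scene','s7');t=snap('top','t7')
im=np.hstack([cv2.resize(w['image'],(400,300)),cv2.resize(s['image'][130:220,140:260],(400,300),interpolation=2)])
cv2.imwrite('pics/v7.png',im[:,:,::-1])"
```

```text
t 19.65 n,u,z 0.4646 -0.3208 0.0726 F n,u,z 3.8 -0.4 -3.2 yang -11.34 Tz [ 0.01 -0.49  0.1 ] op 0.0135 45.0
t 20.35 n,u,z 0.4647 -0.3208 0.0726 F n,u,z 5.2 -1.3 -3.9 yang -23.24 Tz [-0.03 -0.69 -0.03] op 0.0138 45.0
t 20.65 n,u,z 0.4647 -0.3208 0.0726 F n,u,z 4.4 -1.5 -5.2 yang -31.36 Tz [-0.09 -0.72  0.12] op 0.0137 45.0
t: 21.55
tool_pos: [0.5286, -0.1989, 0.0726]
orientation: [2.881, 1.252, 0.001]
force: [4.0, -1.0, -5.4]
opening: 0.0134
gripper_force: 45.0
t 21.55 n,u,z 0.4648 -0.3209 0.0726 F n,u,z 3.7 -1.9 -5.4 yang -43.01 Tz [-0.08 -0.8  -0.03] op 0.0134 45.0
```

View pics/v7.png

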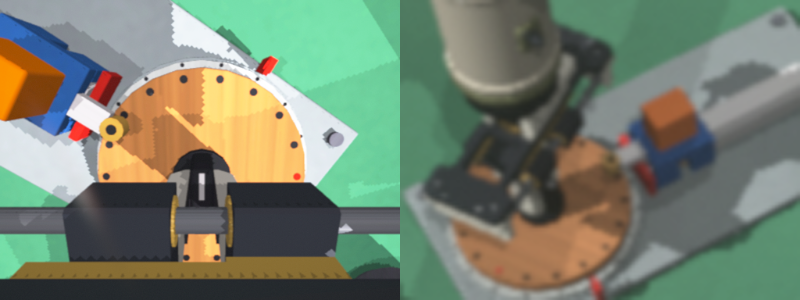

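The wrist view shows the bar gripped, the guide untouched, and the disc turned. The red dot at crop pixel (297,177) has moved away from the pointer at (266,66). Next I'll check the turned angle and whether the guide has moved.

```bash
python3 - <<'E'
from h import *
th=np.deg2rad(104.0);u=np.array([np.cos(th),np.sin(th)]);n=np.array([np.sin(th),-np.cos(th)])
ax=n*.4646-u*.3203
def ang(c,uv): d=onz(c,uv,.038)[:2]-ax; return np.rad2deg(np.arctan2(d@u,d@n)).round(1),(np.linalg.norm(d)*1000).round(1)
for f,box in(("w6",(310,140,365,200)),("w7",(300,60,400,240))):
    c=load(f"pics/{f}.npz")
    for lo,hi in(((0,150,100),(7,255,255)),((173,150,100),(179,255,255))):
        print(f,[(b[0].tolist(),b[4],ang(c,b[0])) for b in blobs(c,lo,hi,box,4)])
c=load("pics/w7.npz");b=blobs(c,(20,120,120),(32,255,255),(110,140,170,190),10);print([(x[1].tolist(),x[2].tolist(),[(onz(c,x[1],.055)[:2]@v).round(4) for v in(n,u)]) for x in b])
E
python3 inch.py '[{"aperture":0.005}, {"aperture":0.005}]' >/dev/null; python3 st.py
```

```text
w6 [([345.9, 171.2], 81.0, (np.float64(3.6), np.float64(90.0))), ([327.5, 174.0], 10.0, (np.float64(2.2), np.float64(71.4)))]
w6 []
w7 [([341.7, 83.6], 336.5, (np.float64(3.5), np.float64(90.9))), ([379.8, 225.6], 45.5, (np.float64(-57.5), np.float64(72.2)))]
w7 []
[([141.8, 165.8], [29.0, 26.9], [np.float64(0.4646), np.float64(-0.2504)])]
t 21.9 n,u,z 0.4648 -0.3209 0.0726 F n,u,z 6.2 -1.6 -3.8 yang -43.0 Tz [-0.09 -0.76 -0.02] op 0.0137 45.0
```

The red dot has turned 59.7° and a dot faces the pointer. The bush is still in its place at u=−0.2504. Handing in.

```bash
python3 -c "
from plant import robot, imaging, close_job
print(close_job())"
```

```text
the job is handed in; nothing more can be done
None
```

I handed the job in at about 22 s: by camera the guide sits within about 1 mm of home, the plate is turned 59.7° to the third stop, and the gripper is still holding the bar at 45 N; the hand-in call gave no verdict.

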